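Free a lens from its friction-fit case

TASK

Turn the keeper on the wooden lens case a quarter turn clockwise so that it no longer covers the lenses, then draw the longer lens straight up out of its tight cutout by its protruding head, with small twists so that the case stays flat on the table where it is. Stand that lens upright, barrel down, on the cork mat and let go; leave the other lens seated in the case and the things round about alone.

Things in the scene. Friction and masses are not known exactly. Their poses are not given: they have to be found in the camera images.
- lens_case: Wooden lens case, a loose block 100 x 236 x 46 mm (its x, y, z), about 1.2 kg without lenses, lying on the table. Origin: centre of its underside. Two square cutouts, 46 mm wide, 40 mm deep (floor 6 mm above the underside), on its y axis at y = +80 and -80 mm; in each, four sprung felt pads grip a lens barrel all round.
- keeper (a joint): Angle of the keeper on the middle of the case about a vertical pin. 0: its brass strip lies along the case's y axis, over both lens flanges, and holds them down. It turns only clockwise seen from above (value grows, rad) to a stop at 1.6, across the case; from about 0.7 the flanges are free. It stays where it is left; friction 0.05 N m. Starts at 0 to 0.15.
- keeper_grip (a point): On the keeper's pin axis, in its black thumb bar, 80 mm above the case's underside. The bar is 13 mm thick, 44 mm long, 64 to 90 mm above the underside, along the brass strip (120 x 16 mm, top at 59 mm). Site axes: y along the bar, x across it, z up. The lens heads stand 62 mm from the pin: beside the turned bar open the fingers only part way.
- lens_long: The longer lens, to be taken out: loose, about 0.12 kg, 95 mm long. Origin: centre of its foot; z along its axis to the head. Aluminium barrel 28 mm in diameter, 41 mm long, in the cutout; black flange, diameter 52 mm, from 41 to 47 mm; black round head, diameter 30 mm, from 47 to 95 mm. It starts in either cutout, foot on the cutout's floor, flange 1 mm above the case's top.
- lens_long_head (a point): Middle of the longer lens's head, on its axis, 71 mm above its foot: grip here. A straight pull out of the pads takes about 9 to 12 N, which tips up that end of the case. While the lens is twisted about its axis the friction goes into the twist and it rises easily: twist to and fro some 0.2 rad or more while lifting, or lift and twist in turn, some 3 mm at a time, over 40 mm.
- lens_short: The other lens, which stays: same barrel and flange, head 36 mm in diameter from 47 to 67 mm; origin at the centre of its foot. It starts in the other cutout.
- cork_mat: Square cork mat 140 x 140 x 4 mm, fixed on the table. Origin: centre of its underside; its top is 4 mm above the table.
- paint_jar: Bystander: loose paint jar with a blue lid, 63 mm in diameter, 66 mm tall; origin at the centre of its underside.
- tape_roll: Bystander: roll of masking tape lying flat, 100 mm in diameter, 25 mm high; origin at the centre of its underside.
- brush: Bystander: bristle brush lying on the table, 225 mm long, 20 mm high; origin at the centre of its underside.
Not all that is in view belongs to the job. Leave any orange look-alike of the lens_long alone.

How it is judged:
By the outcome, as a careful person would: the job done as asked, in the order asked, and still so for the second after the job is handed in, with the robot touching nothing.
It also fails if it takes over 72 s, if anything falls off the work surface, if the arm or the gripper's body presses on something with over 40 N, if the wrist force passes 120 N, or if a joint passes its speed limit or range.

ROBOT

A 7-joint arm with a two-finger parallel gripper is mounted at the origin on a cart in front of the work surface, level with it; the furniture and walls round the work are solid. World frame = base frame: x ahead of the robot, y to its left, z up, the work surface at z = 0. Lengths are in m, angles in rad, forces in N, time in s.
With the tool pointing down it reaches from about 0.425 to 0.925 m from the base axis. Payload 6.8 kg.
Tool frame: the origin (TCP) lies at the very end of the fingers, on their centre line; the grasp point (between the pads) lies 19 mm behind it; z points along the fingers, y is the line along which they close (so a half turn about z gives the same grasp; the last joint's range is limited). The gripper opens to 85 mm and grips with 20 to 120 N. Pads are 22 mm wide; open, the fingers measure 114 mm over their backs; the gripper's body (76 mm by 85 mm) begins 54 mm behind the grasp point. The pads swing forward as they close: fully open they stand 13 mm farther back than shut.
Start: joints at [-1.374, 0.477, 0.022, 1.555, -0.011, 1.109, -0.083], TCP at [0.203, 0.644, 0.196] pointing down, gripper open.
Joint ranges: [-2.96, 2.96], [-0.34, 2.1], [-1.41, 1.46], [0.24, 2.44], [-1.37, 4.51], [0.17, 1.92], [-2.96, 2.96]. Speed limits (rad/s): [2.39, 2.39, 3.14, 3.14, 3.14, 3.14, 3.14].

INTERFACE

Orientations are given as a rotation vector (axis times angle).
In Python, from bench import get_obs, grab_frame, hand_in gives the robot as it stands.
- The arm moves only by the tool drive_tool, never from a script. Its argument "rows" is a list of rows, each an object with "offset": the shift along the tool's x, y, z as a fraction of full scale, a list of three; "rotation": the turn, a rotation vector about the tool's x, y, z as a fraction of full scale, a list of three; "claw": the opening, from 0 (shut) to 1 (fully open). In form: [{"offset": [tx, ty, tz], "rotation": [wx, wy, wz], "claw": claw}, ...]. A call has 1 to 20 rows; each row is the pose to reach, as a shift and turn from the pose commanded when the call began, along the tool's axes at that moment; what a row does not reach only later rows make up. Full scale, the value 1, is 0.15 m for a shift and 2 rad for a turn. A row lasts 1/12 s, in which the tool goes at most 41.7 mm and 7.16 degrees, less where a joint would pass 70% of its speed; a pose out of reach is approached as far as the arm can. A call with a number of a shift or a turn outside -1 to 1 is refused whole. A call with a gripper value outside its range is refused whole. The fingers move at their own pace and stop on an object; "force" is the grip in N (left out, the last holds). Time passes only in rows, so rows that repeat a pose let the fingers close. It gives the time, the measured TCP pose, the force, the opening and the grip force at its end, in the units of the state.
- get_obs(): the state, without advancing time (a new reading comes with each control period).
- grab_frame(name): name is "scene" or "top" or "wrist"; returns a dict with "frame" (400x640x3 uint8, red, green, blue), "z_map" (400x640 float32, m along the optical axis (not along the pixel's ray), 0 where there is no reading), "vfov" (degrees; the focal length in pixels is half the picture's height over the tangent of half this angle, whatever the lens; pixels are square), "cx", "cy" (the principal point, pixels), "R" (3x3) and "t" (3): a world point X has camera coordinates R X + t. Camera axes: x right, y down, z forward; pixel columns grow to the right and rows downward; lengths in m; the calibration is good to about 2 mm. The wrist camera is an equidistant fisheye: a pixel r from the principal point sees the ray r / f radians off the axis. A picture is of the moment at which its call begins.
- hand_in(): hands the job in; it is judged then, once.
The state is a dict: "clock": time; "joints": joint angles; "qvel": joint speeds; "tau": joint torques, N m; "tcp_pos": TCP position; "orientation": TCP orientation; "contact_force": force on the tool from outside, world axes, zero at the start; "moment": the same for the moment, N m; "grip_width": finger opening in m; "gripper_force": force on a finger pad.
Only numpy, scipy, OpenCV 4.12 (cv2) and the standard library are available. Lean on these libraries where they do the work, as an engineer would, in place of code of your own. Each camera call takes 0.05 s, during which the arm holds its last target. There are 200 camera calls.

## Working session

There is one attempt and no reset: what is moved stays moved. The work goes in short steps, Python scripts to look and compute and a tool call to move; the robot and the scene stay as the last step left them, time stands still between calls to the robot, and variables do not carry over. Pictures are saved under pics/ and viewed, at most 10 in all, crops included, and the job is handed in when it is done.

Besides the shell and the picture viewer there is one more tool, called after "Emit:" as name([rows], argument=value, ...), one row to a line, values as JSON. drive_tool: Moves the arm, as the interface text tells. Its arguments: {"type":"object","properties":{"rows":{"type":"array","items":{"type":"object","properties":{"offset":{"type":"array","items":{"type":"number"}},"rotation":{"type":"array","items":{"type":"number"}},"claw":{"type":"number"}}}},"force":{"type":"number"}},"required":["rows"]}

```bash
ls; mkdir -p pics; cat > h.py <<'E'
import numpy as np, cv2
from bench import get_obs, grab_frame, hand_in
from scipy.spatial.transform import Rotation as Ro
def cloud(g):
    f=200/np.tan(np.radians(g['vfov'])/2)
    v,u=np.mgrid[0:400,0:640].astype(float)
    z=g['z_map']; P=np.stack([(u-g['cx'])/f*z,(v-g['cy'])/f*z,z],-1)
    W=(P-g['t'])@g['R']; W[z==0]=np.nan
    return W
def save(n,im,s=1): cv2.imwrite(n,cv2.resize(im,None,fx=s,fy=s,interpolation=cv2.INTER_CUBIC)[...,::-1])
E
python3 - <<'E'
from h import *
for n in ('top','scene'):
    g=grab_frame(n); np.savez(n+'.npz',**g); save(f'pics/{n}0.png',g['frame'],1.25); print(n,g['vfov'],g['cx'],g['cy'],g['R'].round(2).tolist(),g['t'])
print(get_obs())
E
```

```text
pics
top 55.90836329036555 311.3100228150165 197.75755001228546 [[0.02, -1.0, 0.04], [-0.99, -0.03, -0.17], [0.17, -0.03, -0.98]] [0.02874447 0.60315451 0.98732632]
scene 55.42892891825818 324.0289421428054 196.8941933760709 [[0.73, -0.68, 0.01], [-0.53, -0.58, -0.62], [0.43, 0.45, -0.78]] [-0.3683646   0.39543436  0.80763291]
{'clock': 0.1, 'joints': array([-1.37407894,  0.47771808,  0.02235432,  1.55635816, -0.01150678,
        1.10929204, -0.08310746]), 'qvel': array([-1.03669667e-03, -3.20504994e-05, -1.08779459e-03, -2.48143799e-03,
       -1.66336111e-03,  1.88406463e-03, -2.67712308e-04]), 'tau': array([ 4.03307757e-03, -5.97764146e+01,  1.61356363e+00, -2.81958318e+01,
        1.28336385e-02,  5.00657581e-03,  7.72489784e-06]), 'tcp_pos': array([0.20242186, 0.6433107 , 0.19472042]), 'orientation': array([-4.76935744e-01, -3.10504470e+00,  2.57924500e-03]), 'contact_force': array([-0.45024915,  0.79125136,  0.24314465]), 'moment': array([-0.00534535, -0.04187869, -0.01613403]), 'gripper_force': 0.0, 'grip_width': 0.08547444573910441}
```

View pics/top0.png

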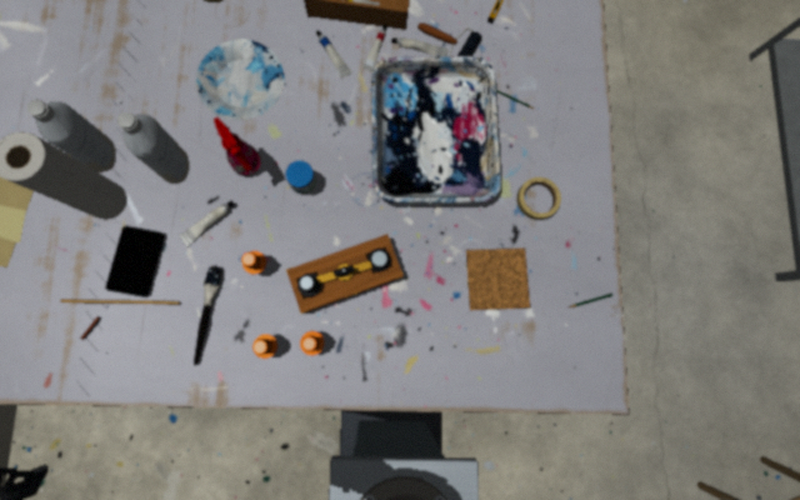

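View pics/scene0.png

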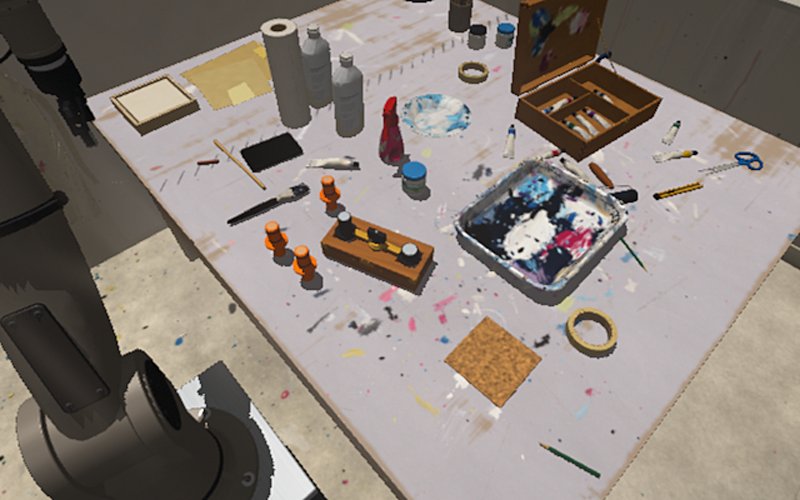

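Top view: the case is at (345,273). The lens at (308,284) in the top view and (345,222) in the scene view stands tall, so it is the long one. The one at (380,260) / (409,250) is short and wide. Orange look-alikes are at (253,262), (264,346) and (312,343), free-standing, so I leave those alone. The mat is at (498,279). Next I measure and confirm in a crop.

```bash
python3 - <<'E'
from h import *
a=dict(np.load('top.npz')); b=dict(np.load('scene.npz'))
A=cloud(a);B=cloud(b)
for n,W,im in(('top',A,a),('scene',B,b)):
    fl=W[...,2]; print(n,'table z',np.nanmedian(fl[150:300,100:500]))
    X=W[...,0];Y=W[...,1];Z=W[...,2]
    roi=(X>.42)&(X<.68)&(Y>-.13)&(Y<.2)
    # case
    v,u=np.mgrid[0:400,0:640]
    uc,vc=(276,218) if n=='top' else (302,200)
    near=(abs(u-uc)<60)&(abs(v-vc)<50)
    m=near&(abs(Z-.046)<.005)
    r=cv2.minAreaRect(np.c_[X[m],Y[m]].astype(np.float32)*1000);print('case top',r,m.sum())
    m=near&(Z>.070)
    k,l=cv2.connectedComponents(m.astype(np.uint8))
    for i in range(1,k):
        q=l==i
        if q.sum()>8: print(' high',q.sum(),u[q].mean().round(),v[q].mean().round(),W[q].mean(0).round(4),Z[q].max().round(4))
    hsv=cv2.cvtColor(im['frame'],cv2.COLOR_RGB2HSV)
    m=(hsv[...,0]>8)&(hsv[...,0]<25)&(hsv[...,1]>110)&(abs(Z)<.015)&(Y<-.1)&(Y>-.5)&(X>.35)&(X<.75)
    m=cv2.morphologyEx(m.astype(np.uint8),cv2.MORPH_OPEN,np.ones((5,5)))
    k,l,s,c=cv2.connectedComponentsWithStats(m)
    i=1+s[1:,4].argmax();q=l==i;print('mat',cv2.minAreaRect(np.c_[X[q],Y[q]].astype(np.float32)*1000),np.median(Z[q]))
im=np.hstack([cv2.resize(a['frame'][175:260,190:340],(750,425),interpolation=cv2.INTER_CUBIC)[:,:480*0+750]])
im2=cv2.resize(b['frame'][130:245,200:360],(390,280))
im1=cv2.resize(a['frame'][180:260,200:340],(490,280))
save('pics/crop.png',cv2.resize(np.hstack([im2,im1[:,:400]]),(790,280)))
save('pics/crop.png',np.vstack([cv2.resize(b['frame'][160:245,250:355],(480,388*1)),cv2.resize(a['frame'][180:255,220:330],(300,205)).repeat(1,0) if 0 else np.zeros((1,480,3),np.uint8)]))
E
```

```text
top table z -0.00046522197231284665
case top ((518.0439453125, 132.0520782470703), (158.24644470214844, 244.06251525878906), 21.32806968688965) 2302
 high 136 303.0 206.0 [0.5744 0.0652 0.073 ] 0.0771
 high 93 275.0 216.0 [0.5447 0.139  0.0876] 0.0933
 high 122 246.0 226.0 [0.5155 0.2123 0.0983] 0.105
mat ((544.8564453125, -208.93881225585938), (134.41746520996094, 135.62176513671875), 3.2373008728027344) 0.0030135292018246634
scene table z 0.002326745310341465
case top ((565.9945678710938, 178.0211639404297), (257.47998046875, 281.327392578125), 44.18904495239258) 1699
 high 17 263.0 152.0 [0.558  0.3295 0.0739] 0.0789
 high 150 276.0 176.0 [0.5159 0.2109 0.094 ] 0.1074
 high 129 301.0 187.0 [0.5462 0.1388 0.0851] 0.0962
 high 127 328.0 199.0 [0.5762 0.0661 0.0753] 0.0789
 high 65 245.0 203.0 [0.3994 0.1955 0.0885] 0.1006
mat ((547.285400390625, -206.934814453125), (138.22828674316406, 139.3511199951172), 3.580810546875) 0.005960722700093773
```

View pics/crop.png

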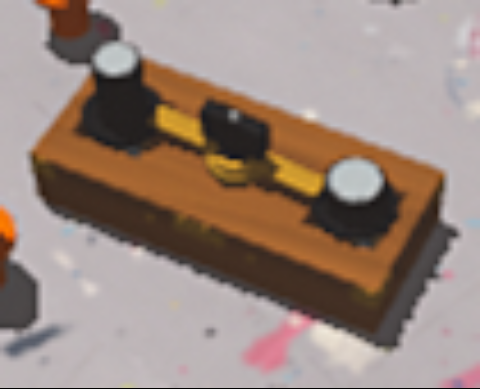

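The crop confirms it: the tall narrow black lens is at the left end (115,60 in the crop) and the short wide one at the right. Next I refine the centres using the head tops.

```bash
python3 - <<'E'
from h import *
for n in('top','scene'):
    g=dict(np.load(n+'.npz'));W=cloud(g);X,Y,Z=W[...,0],W[...,1],W[...,2]
    for nm,c,lo,hi,r in(('long',(.515,.212),.096,.108,.03),('short',(.575,.065),.069,.08,.03),('bar',(.545,.139),.084,.098,.035)):
        m=(np.hypot(X-c[0],Y-c[1])<r)&(Z>lo)&(Z<hi)
        p=np.c_[X[m],Y[m]].astype(np.float32)*1000
        print(n,nm,m.sum(),np.median(Z[m]).round(4),(p.mean(0)).round(1),cv2.minAreaRect(p))
    hs=cv2.cvtColor(g['frame'],cv2.COLOR_RGB2HSV)
    m=(np.hypot(X-.545,Y-.139)<.075)&(hs[...,0]>18)&(hs[...,0]<30)&(hs[...,1]>140)&(hs[...,2]>90)
    p=np.c_[X[m],Y[m]];d=p-p.mean(0);s=np.linalg.svd(d,full_matrices=False)[2][0];print('brass',m.sum(),p.mean(0),np.degrees(np.arctan2(*(s*np.sign(s[1]))[:2])))
o=get_obs();R=Ro.from_rotvec(o['orientation']).as_matrix();print(R.round(4))
E
```

```text
top long 103 0.1008 [516.4 213.6] ((517.00390625, 214.07029724121094), (27.691511154174805, 26.918813705444336), 46.50423049926758)
top short 143 0.0728 [574.6  65.2] ((574.441650390625, 65.58092498779297), (35.61308670043945, 32.24271774291992), 1.4971585273742676)
top bar 83 0.0887 [545.2 139.5] ((545.5985717773438, 139.63156127929688), (13.174052238464355, 43.10017776489258), 17.90873146057129)
brass 220 [0.54410865 0.14166816] -17.683733921423663
scene long 84 0.1033 [517.6 213.5] ((519.490234375, 215.1688690185547), (28.25612449645996, 28.10067367553711), 12.496325492858887)
scene short 128 0.0754 [576.3  66. ] ((577.2101440429688, 67.81648254394531), (37.00567626953125, 35.14940643310547), 46.3975944519043)
scene bar 78 0.0909 [547.1 140.2] ((548.1507568359375, 141.25390625), (14.639074325561523, 43.29985809326172), 17.448591232299805)
brass 129 [0.54383475 0.14066616] -17.961028201584064
[[-9.539e-01  3.001e-01 -4.000e-04]
 [ 3.001e-01  9.539e-01 -1.600e-03]
 [-1.000e-04 -1.600e-03 -1.000e+00]]
```

Emit:
drive_tool([
  {"offset": [-0.2, -0.16, 0], "rotation": [0, 0, 0], "claw": 1},
  {"offset": [-0.4, -0.31, 0], "rotation": [0, 0, 0], "claw": 1},
  {"offset": [-0.6, -0.47, 0], "rotation": [0, 0, 0], "claw": 1},
  {"offset": [-0.8, -0.63, 0], "rotation": [0, 0, 0], "claw": 1},
  {"offset": [-0.8, -0.63, 0], "rotation": [0, 0, 0], "claw": 1},
])

```text
clock: 0.52
tcp_pos: [0.2955, 0.5098, 0.1953]
orientation: [0.493, 3.099, -0.007]
contact_force: [0.6, -0.5, 0.3]
grip_width: 0.0854
gripper_force: 0.0
```

Emit:
drive_tool([
  {"offset": [-0.2, -0.16, 0], "rotation": [0, 0, 0], "claw": 1},
  {"offset": [-0.4, -0.31, 0], "rotation": [0, 0, 0], "claw": 1},
  {"offset": [-0.6, -0.47, 0], "rotation": [0, 0, 0], "claw": 1},
  {"offset": [-0.8, -0.63, 0], "rotation": [0, 0, 0], "claw": 1},
  {"offset": [-0.8, -0.63, 0], "rotation": [0, 0, 0], "claw": 1},
])

```text
clock: 0.93
tcp_pos: [0.3801, 0.3836, 0.1954]
orientation: [0.494, 3.1, -0.006]
contact_force: [-0.3, -1.8, -0.4]
grip_width: 0.0855
gripper_force: 0.0
```

Emit:
drive_tool([
  {"offset": [-0.2, -0.16, 0], "rotation": [0, 0, 0.05], "claw": 1},
  {"offset": [-0.4, -0.31, 0], "rotation": [0, 0, 0.1], "claw": 1},
  {"offset": [-0.6, -0.47, 0], "rotation": [0, 0, 0.15], "claw": 1},
  {"offset": [-0.8, -0.63, 0], "rotation": [0, 0, 0.2], "claw": 1},
  {"offset": [-0.8, -0.63, 0], "rotation": [0, 0, 0.25], "claw": 1},
  {"offset": [-0.8, -0.63, 0], "rotation": [0, 0, 0.3], "claw": 1},
  {"offset": [-0.8, -0.63, 0], "rotation": [0, 0, 0.36], "claw": 1},
  {"offset": [-0.8, -0.63, 0], "rotation": [0, 0, 0.42], "claw": 1},
  {"offset": [-0.8, -0.63, 0], "rotation": [0, 0, 0.478], "claw": 1},
  {"offset": [-0.8, -0.63, 0], "rotation": [0, 0, 0.478], "claw": 1},
])

```text
clock: 1.77
tcp_pos: [0.4606, 0.2657, 0.1953]
orientation: [-1.857, -2.534, 0.001]
contact_force: [-0.5, -0.6, -0.1]
grip_width: 0.0854
gripper_force: 0.0
```

```bash
cat >> h.py <<'E'
def go(x,y,z,yaw):
    o=get_obs();R=Ro.from_rotvec(o['orientation']).as_matrix()
    c=np.radians(yaw);Y=np.array([np.cos(c),np.sin(c),0]);Z=np.array([0,0,-1.])
    if Y@R[:,1]<0: Y=-Y
    T=np.c_[np.cross(Y,Z),Y,Z]
    print('yaw',np.degrees(np.arctan2(R[1,1],R[0,1])).round(2),'off',(R.T@(np.array([x,y,z])-o['tcp_pos'])/.15).round(3),'rot',(Ro.from_matrix(R.T@T).as_rotvec()/2).round(4),'j',o['joints'].round(2),'t',o['clock'])
E
python3 -c "
from h import *
go(.546,.1398,.195,17.8)"
```

```text
yaw 17.54 off [-0.972  0.29   0.002] rot [-0.0003  0.0002 -0.0023] j [-0.93  0.25  0.34  1.92 -0.1   1.   -0.24] t 1.7667
```

Emit:
drive_tool([
  {"offset": [-0.24, 0.07, 0], "rotation": [0, 0, 0], "claw": 1},
  {"offset": [-0.48, 0.14, 0], "rotation": [0, 0, 0], "claw": 1},
  {"offset": [-0.72, 0.21, 0], "rotation": [0, 0, 0], "claw": 1},
  {"offset": [-0.97, 0.29, 0], "rotation": [0, 0, 0], "claw": 1},
  {"offset": [-0.97, 0.29, 0], "rotation": [0, 0, -0.002], "claw": 1},
  {"offset": [-0.97, 0.29, 0], "rotation": [0, 0, -0.002], "claw": 1},
])

```text
clock: 2.27
tcp_pos: [0.5477, 0.1375, 0.1955]
orientation: [1.849, 2.539, -0.001]
contact_force: [0.3, 1.0, -0.8]
grip_width: 0.0851
gripper_force: 0.0
```

```bash
python3 - <<'E'
from h import *
go(.546,.1398,.064,17.8)
g=grab_frame('wrist');save('pics/w1.png',g['frame'],1.25);print(g['vfov'],g['cx'],g['cy'])
# fisheye cloud
W=None
f=200/np.tan(np.radians(g['vfov'])/2);v,u=np.mgrid[0:400,0:640].astype(float)
dx,dy=u-g['cx'],v-g['cy'];r=np.hypot(dx,dy)+1e-9;th=r/f;z=g['z_map']
P=np.stack([dx/r*np.tan(th)*z,dy/r*np.tan(th)*z,z],-1);W=(P-g['t'])@g['R'];W[(z==0)|(th>1.4)]=np.nan
X,Y,Z=W[...,0],W[...,1],W[...,2]
for nm,c,lo,hi,rr in(('long',(.517,.213),.096,.108,.03),('short',(.575,.065),.069,.08,.03),('bar',(.545,.139),.084,.098,.035)):
    m=(np.hypot(X-c[0],Y-c[1])<rr)&(Z>lo)&(Z<hi)
    p=np.c_[X[m],Y[m]].astype(np.float32)*1000
    if m.sum()>5: print(nm,m.sum(),np.median(Z[m]).round(4),p.mean(0).round(1),cv2.minAreaRect(p))
E
```

```text
yaw 17.88 off [ 0.019 -0.006  0.876] rot [-0.0001  0.0005  0.0007] j [-0.69  0.31  0.41  1.85 -0.14  1.02  0.09] t 2.2667
65.70646984690485 320.8810966247208 196.7548698079971
long 881 0.1016 [517.1 214.5] ((517.2467651367188, 214.16099548339844), (28.663654327392578, 29.19046974182129), 18.31119155883789)
short 811 0.0735 [575.3  67.5] ((575.8097534179688, 65.70433807373047), (35.44306564331055, 37.271385192871094), 19.589096069335938)
bar 559 0.0895 [545.8 141.3] ((545.8894653320312, 140.62953186035156), (11.694061279296875, 42.56415939331055), 18.12828826904297)
```

View pics/w1.png

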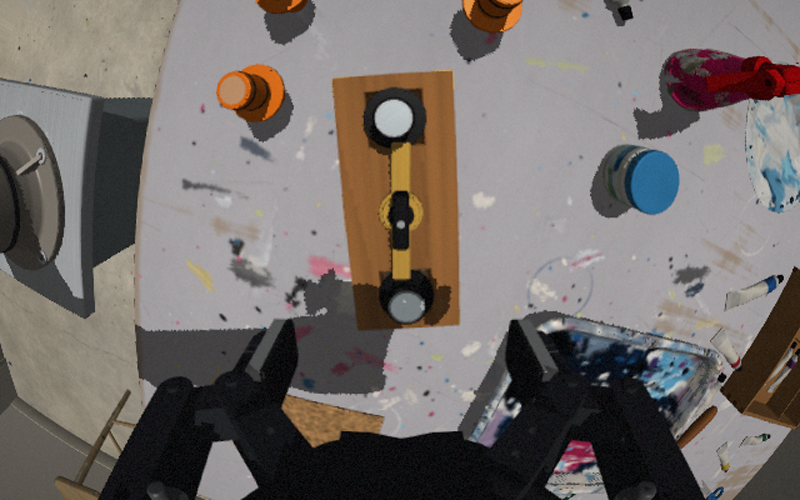

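The wrist view agrees with the earlier fixes: bar at (402,220), long lens at (392,118). I descend on the bar.

Emit:
drive_tool([
  {"offset": [0.015, -0.005, 0.2], "rotation": [0, 0, 0], "claw": 0.6},
  {"offset": [0.015, -0.005, 0.4], "rotation": [0, 0, 0], "claw": 0.6},
  {"offset": [0.015, -0.005, 0.6], "rotation": [0, 0, 0], "claw": 0.6},
  {"offset": [0.015, -0.005, 0.75], "rotation": [0, 0, 0], "claw": 0.6},
  {"offset": [0.015, -0.005, 0.87], "rotation": [0, 0, 0], "claw": 0.6},
  {"offset": [0.015, -0.005, 0.87], "rotation": [0, 0, 0], "claw": 0.6},
  {"offset": [0.015, -0.005, 0.87], "rotation": [0, 0, 0], "claw": 0.6},
], force=25)

```text
clock: 2.9
tcp_pos: [0.544, 0.1435, 0.0645]
orientation: [-1.841, -2.543, 0.003]
contact_force: [0.1, -0.1, 0.7]
grip_width: 0.0512
gripper_force: 0.0
```

```bash
python3 -c "
from h import *
go(.546,.140,.064,18)"
```

```text
yaw 18.19 off [-0.026  0.006  0.003] rot [-0.0012 -0.0003  0.0016] j [-0.64  0.48  0.35  1.96 -0.23  0.75  0.16] t 2.9
```

Emit:
drive_tool([
  {"offset": [-0.02, 0.005, 0], "rotation": [0, 0, 0], "claw": 0.6},
  {"offset": [-0.02, 0.005, 0], "rotation": [0, 0, 0], "claw": 0.6},
  {"offset": [-0.02, 0.005, 0], "rotation": [0, 0, 0], "claw": 0.6},
])

```text
clock: 3.15
tcp_pos: [0.548, 0.1398, 0.0665]
orientation: [1.846, 2.541, 0.004]
contact_force: [-0.0, 0.5, -0.2]
grip_width: 0.0511
gripper_force: 0.0
```

```bash
python3 -c "
from h import *
go(.546,.140,.064,18)"
```

```text
yaw 18.0 off [ 0.006 -0.012  0.017] rot [ 0.0013 -0.0002 -0.    ] j [-0.64  0.48  0.35  1.95 -0.24  0.75  0.17] t 3.15
```

Emit:
drive_tool([
  {"offset": [0.003, -0.005, 0.005], "rotation": [0, 0, 0], "claw": 0.3},
  {"offset": [0.003, -0.005, 0.005], "rotation": [0, 0, 0], "claw": 0.1},
  {"offset": [0.003, -0.005, 0.005], "rotation": [0, 0, 0], "claw": 0},
  {"offset": [0.003, -0.005, 0.005], "rotation": [0, 0, 0], "claw": 0},
  {"offset": [0.003, -0.005, 0.005], "rotation": [0, 0, 0], "claw": 0},
  {"offset": [0.003, -0.005, 0.005], "rotation": [0, 0, 0], "claw": 0},
  {"offset": [0.003, -0.005, 0.005], "rotation": [0, 0, 0], "claw": 0},
  {"offset": [0.003, -0.005, 0.005], "rotation": [0, 0, 0], "claw": 0},
], force=25)

```text
clock: 3.82
tcp_pos: [0.5461, 0.1396, 0.0643]
orientation: [-1.847, -2.541, 0.0]
contact_force: [0.9, -0.6, -1.4]
grip_width: 0.0003
gripper_force: 0.0
```

```bash
python3 - <<'E'
from h import *
g=grab_frame('wrist');s=grab_frame('scene');print(get_obs()['grip_width'],get_obs()['gripper_force'])
save('pics/w2.png',np.vstack([cv2.resize(g['frame'][100:400,140:540],(600,300*600//400*2//3)),cv2.resize(s['frame'][130:250,200:400],(600,300))]))
E
```

```text
0.00010515278485374333 0.0
```

View pics/w2.png

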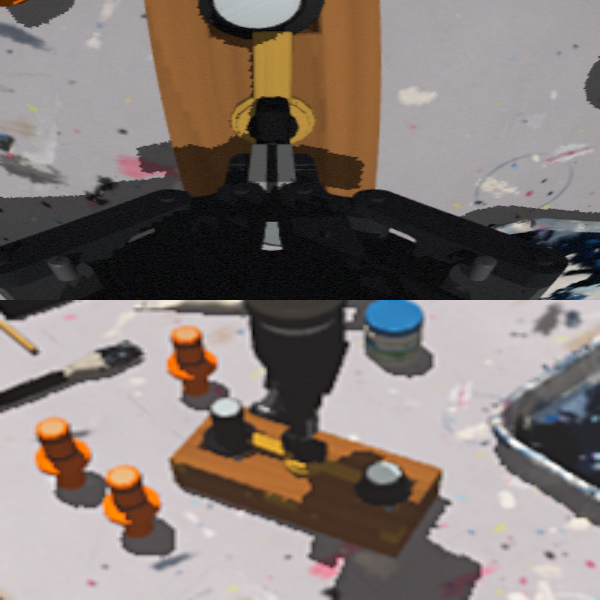

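```bash
cat >> h.py <<'E'
def wcloud(g):
    f=200/np.tan(np.radians(g['vfov'])/2);v,u=np.mgrid[0:400,0:640].astype(float)
    dx,dy=u-g['cx'],v-g['cy'];r=np.hypot(dx,dy)+1e-9;th=r/f;z=g['z_map']
    P=np.stack([dx/r*np.tan(th)*z,dy/r*np.tan(th)*z,z],-1);W=(P-g['t'])@g['R'];W[(z==0)|(th>1.4)]=np.nan
    return W
E
python3 - <<'E'
from h import *
o=get_obs();print(o['tcp_pos'],o['grip_width'])
g=grab_frame('wrist');W=wcloud(g)
# crop px (272,y)-> u=140+272/1.5 ; v=100+y*1.0*(300/300)
u=140+272/1.5
for y in range(60,260,8):
    v=int(100+y); print(v,W[v,int(u)].round(3),W[v,int(u)+8].round(3))
g=grab_frame('scene');S=cloud(g)
print('scene')
for y in range(400,470,8):
  for x in (290,305,320):
    print(x,y,S[int(130+(y-300)*.4),int(200+x/3)].round(3),end=' ')
  print()
save('pics/s3.png',g['frame'][120:220,240:360],6)
E
```

```text
[0.54606598 0.13957868 0.06429723] 0.00010515278485374333
160 [0.533 0.18  0.058] [0.538 0.182 0.059]
168 [0.535 0.176 0.059] [0.539 0.177 0.058]
176 [0.536 0.171 0.059] [0.541 0.172 0.058]
184 [0.538 0.167 0.06 ] [0.542 0.167 0.058]
192 [0.539 0.161 0.059] [0.544 0.163 0.059]
200 [0.539 0.161 0.073] [0.544 0.162 0.072]
208 [0.539 0.161 0.087] [0.543 0.162 0.086]
216 [0.54  0.158 0.09 ] [0.544 0.16  0.091]
224 [0.542 0.154 0.09 ] [0.546 0.155 0.09 ]
232 [0.543 0.148 0.089] [0.547 0.151 0.09 ]
240 [0.545 0.145 0.09 ] [0.549 0.146 0.09 ]
248 [0.543 0.149 0.108] [0.547 0.15  0.108]
256 [0.543 0.149 0.116] [0.547 0.15  0.117]
264 [0.543 0.149 0.124] [0.547 0.15  0.124]
272 [0.543 0.149 0.129] [0.547 0.15  0.129]
280 [0.543 0.149 0.136] [0.546 0.15  0.136]
288 [0.544 0.145 0.136] [0.546 0.151 0.143]
296 [0.546 0.141 0.137] [0.546 0.151 0.148]
304 [0.547 0.138 0.138] [0.546 0.15  0.152]
312 [0.548 0.134 0.138] [0.547 0.147 0.154]
320 [0.55  0.129 0.137] [0.547 0.147 0.158]
328 [0.57  0.068 0.075] [0.551 0.136 0.149]
336 [0.572 0.06  0.074] [0.552 0.132 0.15 ]
344 [0.575 0.05  0.073] [0.552 0.133 0.155]
352 [0.543 0.148 0.176] [0.546 0.149 0.175]
scene
290 400 [0.536 0.145 0.157] 305 400 [0.536 0.125 0.174] 320 400 [0.559 0.132 0.151] 
290 408 [0.529 0.137 0.158] 305 408 [0.538 0.127 0.16 ] 320 408 [0.563 0.138 0.132] 
290 416 [0.514 0.118 0.174] 305 416 [0.54  0.13  0.144] 320 416 [0.559 0.133 0.127] 
290 424 [0.513 0.117 0.164] 305 424 [0.54  0.13  0.132] 320 424 [0.558 0.132 0.116] 
290 432 [0.544 0.158 0.093] 305 432 [0.539 0.13  0.121] 320 432 [0.589 0.17  0.047] 
290 440 [0.539 0.153 0.085] 305 440 [0.546 0.14  0.091] 320 440 [0.555 0.129 0.093] 
290 448 [0.539 0.154 0.071] 305 448 [0.543 0.138 0.082] 320 448 [0.548 0.122 0.091] 
290 456 [0.538 0.154 0.058] 305 456 [0.545 0.14  0.065] 320 456 [0.547 0.121 0.081] 
290 464 [0.532 0.147 0.057] 305 464 [0.538 0.132 0.065] 320 464 [0.549 0.124 0.063]
```

View pics/s3.png

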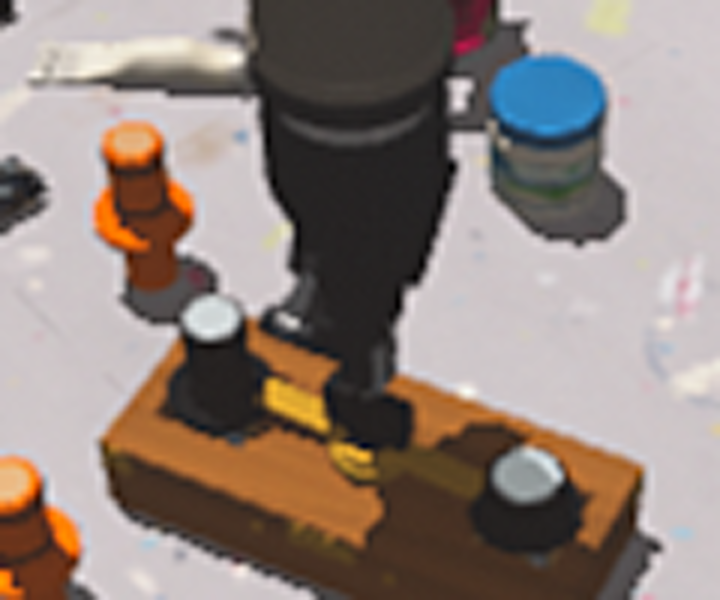

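```bash
python3 - <<'E'
from h import *
o=get_obs();print(o['tcp_pos'],o['joints'].round(3),o['contact_force'].round(1))
g=grab_frame('wrist');W=wcloud(g);print('cam',-g['R'].T@g['t'],g['R'][2].round(2))
c=o['tcp_pos']
m=(np.hypot(W[...,0]-c[0],W[...,1]-c[1])<.03)&(W[...,2]>.07)
print('w hist',np.histogram(W[m][:,2],np.arange(.07,.2,.005)))
for v in range(238,252): print(v,W[v,316:326:3].round(3).tolist())
for n in('scene','top'):
    g=grab_frame(n);S=cloud(g)
    m=(np.hypot(S[...,0]-c[0],S[...,1]-c[1])<.03)&(S[...,2]>.07)
    print(n,np.histogram(S[m][:,2],np.arange(.07,.2,.005))[0])
E
```

```text
[0.54603711 0.13961134 0.0642943 ] [-0.636  0.477  0.354  1.956 -0.236  0.748  0.17 ] [0.9 0.1 0.3]
cam [0.52074848 0.2179444  0.24252985] [ 0.1  -0.31 -0.95]
w hist (array([  69,   77,   63,  660,  205,    0,   30,  179,  285,  314,  340,
        366,  277,  503,  515, 1283, 1404, 2219,  535,  813, 1027, 1387,
       1956, 2304, 2400]), array([0.07 , 0.075, 0.08 , 0.085, 0.09 , 0.095, 0.1  , 0.105, 0.11 ,
       0.115, 0.12 , 0.125, 0.13 , 0.135, 0.14 , 0.145, 0.15 , 0.155,
       0.16 , 0.165, 0.17 , 0.175, 0.18 , 0.185, 0.19 , 0.195]))
238 [[0.542, 0.145, 0.091], [0.543, 0.145, 0.09], [0.545, 0.146, 0.09], [0.547, 0.146, 0.089]]
239 [[0.542, 0.144, 0.09], [0.544, 0.144, 0.089], [0.545, 0.145, 0.09], [0.547, 0.146, 0.091]]
240 [[0.542, 0.143, 0.089], [0.544, 0.144, 0.091], [0.545, 0.145, 0.091], [0.547, 0.145, 0.09]]
241 [[0.542, 0.143, 0.091], [0.544, 0.143, 0.089], [0.546, 0.144, 0.09], [0.547, 0.144, 0.09]]
242 [[0.543, 0.142, 0.09], [0.544, 0.143, 0.09], [0.546, 0.143, 0.09], [0.547, 0.144, 0.09]]
243 [[0.543, 0.142, 0.09], [0.544, 0.142, 0.09], [0.546, 0.143, 0.09], [0.548, 0.
[... 217 characters left out ...]
0.148, 0.106], [0.542, 0.148, 0.105], [0.544, 0.149, 0.106], [0.545, 0.15, 0.106]]
247 [[0.541, 0.148, 0.107], [0.542, 0.149, 0.107], [0.544, 0.149, 0.107], [0.545, 0.149, 0.107]]
248 [[0.541, 0.149, 0.109], [0.542, 0.149, 0.109], [0.544, 0.149, 0.108], [0.545, 0.15, 0.109]]
249 [[0.541, 0.148, 0.109], [0.542, 0.149, 0.11], [0.544, 0.149, 0.109], [0.545, 0.15, 0.11]]
250 [[0.541, 0.149, 0.111], [0.542, 0.149, 0.111], [0.544, 0.149, 0.111], [0.545, 0.15, 0.11]]
251 [[0.541, 0.148, 0.111], [0.542, 0.148, 0.111], [0.544, 0.149, 0.11], [0.545, 0.149, 0.111]]
scene [20 19 20 15 44  0  1  6  8 15 10 13  8  7  1 14 23 21  6 19 15 12 13 15
 13]
top [0 0 0 0 0 0 0 0 0 0 0 0 0 0 0 0 0 0 0 0 0 0 0 0 0]
```

Both cameras show the real fingertips at z≈0.104 while the TCP reads 0.064. The reported TCP lies about 40 mm beyond the tips, while x and y agree. I open up and go lower, allowing for this.

Emit:
drive_tool([
  {"offset": [0, 0, 0], "rotation": [0, 0, 0], "claw": 0.5},
  {"offset": [0, 0, 0], "rotation": [0, 0, 0], "claw": 0.5},
  {"offset": [0, 0, 0], "rotation": [0, 0, 0], "claw": 0.5},
  {"offset": [0, 0, 0], "rotation": [0, 0, 0], "claw": 0.5},
  {"offset": [0, 0, 0.06], "rotation": [0, 0, 0], "claw": 0.5},
  {"offset": [0, 0, 0.12], "rotation": [0, 0, 0], "claw": 0.5},
  {"offset": [0, 0, 0.18], "rotation": [0, 0, 0], "claw": 0.5},
  {"offset": [0, 0, 0.24], "rotation": [0, 0, 0], "claw": 0.5},
  {"offset": [0, 0, 0.24], "rotation": [0, 0, 0], "claw": 0.5},
  {"offset": [0, 0, 0.24], "rotation": [0, 0, 0], "claw": 0.5},
], force=25)

```text
clock: 5.0
tcp_pos: [0.5453, 0.1393, 0.0273]
orientation: [-1.846, -2.541, 0.003]
contact_force: [-0.0, 1.0, 0.9]
grip_width: 0.0425
gripper_force: 0.0
```

```bash
python3 - <<'E'
from h import *
go(.546,.140,.026,18)
c=get_obs()['tcp_pos'];print(c)
g=grab_frame('wrist');W=wcloud(g)
Q=(W-np.array([.546,.140,0]))@Ro.from_euler('z',18,degrees=True).as_matrix() # x across bar, y along
m=(abs(Q[...,1])<.013)&(abs(Q[...,0])<.06)&(W[...,2]>.05)&(W[...,2]<.13)
for a in np.arange(-.06,.06,.006):
    k=m&(Q[...,0]>a)&(Q[...,0]<a+.006)
    print(a.round(3),k.sum(),W[k][:,2].min().round(3) if k.any() else '',np.median(W[k][:,2]).round(3) if k.any() else '')
E
```

```text
yaw 17.98 off [0.003 0.006 0.009] rot [-0.001   0.0001 -0.0001] j [-0.61  0.53  0.33  1.97 -0.26  0.68  0.19] t 5.0
[0.54533949 0.13926437 0.02728586]
-0.06 158 0.117 0.125
-0.054 717 0.11 0.123
-0.048 1284 0.107 0.122
-0.042 742 0.106 0.119
-0.036 721 0.07 0.107
-0.03 923 0.067 0.107
-0.024 1071 0.065 0.096
-0.018 326 0.05 0.054
-0.012 362 0.053 0.059
-0.006 609 0.086 0.09
-0.0 585 0.088 0.09
0.006 380 0.053 0.064
0.012 362 0.051 0.057
0.018 1271 0.052 0.096
0.024 889 0.068 0.109
0.03 669 0.071 0.11
0.036 849 0.105 0.119
0.042 1219 0.108 0.122
0.048 669 0.11 0.123
0.054 84 0.118 0.127
```

Tips straddle the bar, about ±20 mm either side at z≈0.068. I close and turn.

Emit:
drive_tool([
  {"offset": [0, 0, 0], "rotation": [0, 0, 0], "claw": 0.2},
  {"offset": [0, 0, 0], "rotation": [0, 0, 0], "claw": 0.0},
  {"offset": [0, 0, 0], "rotation": [0, 0, 0], "claw": 0},
  {"offset": [0, 0, 0], "rotation": [0, 0, 0], "claw": 0},
  {"offset": [0, 0, 0], "rotation": [0, 0, 0], "claw": 0},
  {"offset": [0, 0, 0], "rotation": [0, 0, 0], "claw": 0},
], force=25)

```text
clock: 5.55
tcp_pos: [0.5466, 0.1398, 0.0296]
orientation: [1.847, 2.541, 0.002]
contact_force: [-2.6, 0.3, 7.3]
grip_width: 0.0125
gripper_force: 36.9
```

Emit:
drive_tool([
  {"offset": [0, 0, -0.012], "rotation": [0, 0, 0.02], "claw": 0},
  {"offset": [0, 0, -0.012], "rotation": [0, 0, 0.06], "claw": 0},
  {"offset": [0, 0, -0.012], "rotation": [0, 0, 0.1], "claw": 0},
  {"offset": [0, 0, -0.012], "rotation": [0, 0, 0.14], "claw": 0},
  {"offset": [0, 0, -0.012], "rotation": [0, 0, 0.18], "claw": 0},
  {"offset": [0, 0, -0.012], "rotation": [0, 0, 0.22], "claw": 0},
  {"offset": [0, 0, -0.012], "rotation": [0, 0, 0.26], "claw": 0},
  {"offset": [0, 0, -0.012], "rotation": [0, 0, 0.3], "claw": 0},
  {"offset": [0, 0, -0.012], "rotation": [0, 0, 0.34], "claw": 0},
  {"offset": [0, 0, -0.012], "rotation": [0, 0, 0.38], "claw": 0},
])

```text
clock: 6.38
tcp_pos: [0.5437, 0.1394, 0.0297]
orientation: [-2.659, -1.669, 0.006]
contact_force: [-6.2, -1.4, -0.5]
grip_width: 0.0122
gripper_force: 33.3
```

Emit:
drive_tool([
  {"offset": [0, 0, 0], "rotation": [0, 0, 0.04], "claw": 0},
  {"offset": [0, 0, 0], "rotation": [0, 0, 0.08], "claw": 0},
  {"offset": [0, 0, 0], "rotation": [0, 0, 0.12], "claw": 0},
  {"offset": [0, 0, 0], "rotation": [0, 0, 0.16], "claw": 0},
  {"offset": [0, 0, 0], "rotation": [0, 0, 0.2], "claw": 0},
  {"offset": [0, 0, 0], "rotation": [0, 0, 0.24], "claw": 0},
  {"offset": [0, 0, 0], "rotation": [0, 0, 0.28], "claw": 0},
  {"offset": [0, 0, 0], "rotation": [0, 0, 0.32], "claw": 0},
  {"offset": [0, 0, 0], "rotation": [0, 0, 0.355], "claw": 0},
  {"offset": [0, 0, 0], "rotation": [0, 0, 0.355], "claw": 0},
])

```text
clock: 7.22
tcp_pos: [0.5429, 0.1402, 0.0297]
orientation: [-3.073, -0.642, 0.009]
contact_force: [-8.1, -0.2, 4.4]
grip_width: 0.0124
gripper_force: 34.2
```

```bash
python3 - <<'E'
from h import *
go(.546,.140,.026,-66.7); print(get_obs()['moment'])
E
```

```text
yaw -66.4 off [0.018 0.009 0.025] rot [-0.0015  0.0025  0.0026] j [-0.9   0.62  0.72  1.99 -0.6   0.75 -0.97] t 7.2167
[ 0.09510521  1.47720438 -0.03017787]
```

Emit:
drive_tool([
  {"offset": [0.01, 0.005, 0], "rotation": [0, 0, 0], "claw": 0.33},
  {"offset": [0.01, 0.005, 0], "rotation": [0, 0, 0], "claw": 0.33},
  {"offset": [0.01, 0.005, 0], "rotation": [0, 0, 0], "claw": 0.33},
  {"offset": [0.01, 0.005, 0], "rotation": [0, 0, 0], "claw": 0.33},
  {"offset": [0.01, 0.005, -0.1], "rotation": [0, 0, 0], "claw": 0.33},
  {"offset": [0.01, 0.005, -0.25], "rotation": [0, 0, 0], "claw": 0.33},
  {"offset": [0.01, 0.005, -0.45], "rotation": [0, 0, 0], "claw": 0.33},
  {"offset": [0.01, 0.005, -0.65], "rotation": [0, 0, 0], "claw": 0.33},
  {"offset": [0.01, 0.005, -0.8], "rotation": [0, 0, 0], "claw": 0.7},
])

```text
clock: 7.97
tcp_pos: [0.5486, 0.1392, 0.1524]
orientation: [-3.074, -0.646, -0.003]
contact_force: [0.7, 0.9, -0.3]
grip_width: 0.0388
gripper_force: 0.0
```

```bash
python3 - <<'E'
from h import *
go(.517,.214,.146,21.3)
g=grab_frame('scene');W=cloud(g);w=grab_frame('wrist');V=wcloud(w)
for n,W in (('scene',W),('wrist',V)):
  X,Y,Z=W[...,0],W[...,1],W[...,2]
  for nm,c,lo,hi,rr in(('long',(.517,.213),.096,.108,.03),('short',(.575,.065),.069,.08,.03),('bar',(.545,.139),.084,.098,.035)):
    m=(np.hypot(X-c[0],Y-c[1])<rr)&(Z>lo)&(Z<hi)
    p=np.c_[X[m],Y[m]].astype(np.float32)*1000
    if m.sum()>5: print(n,nm,m.sum(),np.median(Z[m]).round(4),p.mean(0).round(1),cv2.minAreaRect(p))
save('pics/a.png',np.vstack([cv2.resize(g['frame'][110:260,200:400],(560,300)),cv2.resize(w['frame'][:,100:600],(560,300))]))
E
```

```text
yaw -66.28 off [ 0.008 -0.542  0.043] rot [ 9.000e-04 -6.000e-04 -7.642e-01] j [-1.02  0.46  0.88  1.91 -0.43  0.97 -1.1 ] t 7.9667
scene long 82 0.1031 [517.5 213.7] ((519.72607421875, 214.9276885986328), (28.112300872802734, 27.254932403564453), 50.82750701904297)
scene short 125 0.0753 [572.5  64.8] ((573.9552001953125, 66.1778564453125), (35.17247772216797, 32.47979736328125), 47.6810188293457)
scene bar 74 0.0916 [545.2 139.2] ((545.1893310546875, 140.18655395507812), (44.17340850830078, 12.5291109085083), 24.36175537109375)
wrist long 923 0.1015 [519.4 214.3] ((518.0740356445312, 215.05665588378906), (29.04640007019043, 29.771718978881836), 52.91109085083008)
wrist short 1151 0.0735 [572.9  65.9] ((572.237060546875, 65.13593292236328), (36.283966064453125, 36.6828727722168), 69.21573638916016)
wrist bar 722 0.0896 [546.4 140.5] ((545.4635620117188, 140.18321228027344), (42.76039505004883, 12.17905330657959), 23.562992095947266)
```

View pics/a.png

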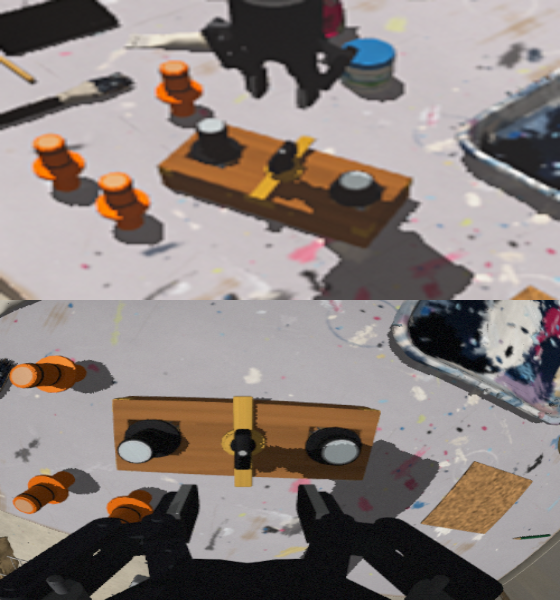

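Keeper is now across the case: strip vertical at (243,440) in the wrist half, about 86° turned. The long lens stays put at (518,214) mm. I move over it.

Emit:
drive_tool([
  {"offset": [0.0, -0.1, 0], "rotation": [0, 0, -0.05], "claw": 0.75},
  {"offset": [0.0, -0.25, 0], "rotation": [0, 0, -0.1], "claw": 0.75},
  {"offset": [0.0, -0.4, 0], "rotation": [0, 0, -0.16], "claw": 0.75},
  {"offset": [0.005, -0.54, 0], "rotation": [0, 0, -0.22], "claw": 0.75},
  {"offset": [0.005, -0.54, 0], "rotation": [0, 0, -0.28], "claw": 0.75},
  {"offset": [0.005, -0.54, 0], "rotation": [0, 0, -0.34], "claw": 0.75},
  {"offset": [0.005, -0.54, 0], "rotation": [0, 0, -0.4], "claw": 0.75},
  {"offset": [0.005, -0.54, 0], "rotation": [0, 0, -0.46], "claw": 0.75},
  {"offset": [0.005, -0.54, 0], "rotation": [0, 0, -0.52], "claw": 0.75},
  {"offset": [0.005, -0.54, 0], "rotation": [0, 0, -0.58], "claw": 0.75},
  {"offset": [0.005, -0.54, 0], "rotation": [0, 0, -0.64], "claw": 0.75},
  {"offset": [0.005, -0.54, 0], "rotation": [0, 0, -0.7], "claw": 0.75},
  {"offset": [0.005, -0.54, 0], "rotation": [0, 0, -0.753], "claw": 0.75},
  {"offset": [0.005, -0.54, 0], "rotation": [0, 0, -0.753], "claw": 0.75},
  {"offset": [0.005, -0.54, 0], "rotation": [0, 0, -0.753], "claw": 0.75},
])

```text
clock: 9.32
tcp_pos: [0.5156, 0.2137, 0.1497]
orientation: [-1.805, -2.571, 0.0]
contact_force: [-0.3, -0.0, 0.3]
grip_width: 0.0641
gripper_force: 0.0
```

```bash
python3 - <<'E'
from h import *
go(.518,.2143,.022,20.)
print(get_obs()['tcp_pos'])
W=wcloud(grab_frame('wrist'))
X,Y,Z=W[...,0],W[...,1],W[...,2]
m=(np.hypot(X-.518,Y-.214)<.025)&(Z>.096)&(Z<.108);p=np.c_[X[m],Y[m]].astype(np.float32)*1000
print(m.sum(),cv2.minAreaRect(p),cv2.minEnclosingCircle(p),p.mean(0))
E
```

```text
yaw 19.85 off [-0.002  0.017  0.851] rot [-0.0003 -0.0001 -0.0013] j [-0.9   0.36  0.5   1.91 -0.22  0.92  0.05] t 9.3167
[0.5156035  0.21369792 0.14969063]
1073 ((517.7927856445312, 215.31219482421875), (28.34771156311035, 28.96651840209961), 19.12195587158203) ((517.4501342773438, 215.199462890625), 15.140398979187012) [517.24786 216.30853]
```

Emit:
drive_tool([
  {"offset": [0.004, 0.013, 0.2], "rotation": [0, 0, 0], "claw": 0.75},
  {"offset": [0.004, 0.013, 0.4], "rotation": [0, 0, 0], "claw": 0.75},
  {"offset": [0.004, 0.013, 0.55], "rotation": [0, 0, 0], "claw": 0.75},
  {"offset": [0.004, 0.013, 0.7], "rotation": [0, 0, 0], "claw": 0.75},
  {"offset": [0.004, 0.013, 0.8], "rotation": [0, 0, 0], "claw": 0.75},
  {"offset": [0.004, 0.013, 0.84], "rotation": [0, 0, 0], "claw": 0.75},
  {"offset": [0.004, 0.013, 0.84], "rotation": [0, 0, 0], "claw": 0.75},
  {"offset": [0.004, 0.013, 0.84], "rotation": [0, 0, 0], "claw": 0.6},
  {"offset": [0.004, 0.013, 0.84], "rotation": [0, 0, 0], "claw": 0.3},
  {"offset": [0.004, 0.013, 0.84], "rotation": [0, 0, 0], "claw": 0.1},
  {"offset": [0.004, 0.013, 0.84], "rotation": [0, 0, 0], "claw": 0.1},
  {"offset": [0.004, 0.013, 0.84], "rotation": [0, 0, 0], "claw": 0.1},
  {"offset": [0.004, 0.013, 0.84], "rotation": [0, 0, 0], "claw": 0.1},
], force=40)

```text
clock: 10.45
tcp_pos: [0.518, 0.2155, 0.0254]
orientation: [1.801, 2.574, 0.003]
contact_force: [-2.0, -1.1, 7.0]
grip_width: 0.0288
gripper_force: 39.2
```

```bash
python3 - <<'E'
from h import *
go(.5178,.2150,.022,20.)
print(get_obs()['moment'])
E
```

```text
yaw 20.03 off [-0.003 -0.002  0.023] rot [ 0.0007 -0.0004  0.0003] j [-0.82  0.55  0.41  1.99 -0.34  0.67  0.15] t 10.45
[-0.15153442  0.41503437  0.00320462]
```

Emit:
drive_tool([
  {"offset": [0, 0, 0], "rotation": [0, 0, 0.05], "claw": 0.1},
  {"offset": [0, 0, -0.004], "rotation": [0, 0, 0.1], "claw": 0.1},
  {"offset": [0, 0, -0.008], "rotation": [0, 0, 0.15], "claw": 0.1},
  {"offset": [0, 0, -0.008], "rotation": [0, 0, 0.1], "claw": 0.1},
  {"offset": [0, 0, -0.012], "rotation": [0, 0, 0.05], "claw": 0.1},
  {"offset": [0, 0, -0.016], "rotation": [0, 0, 0], "claw": 0.1},
  {"offset": [0, 0, -0.02], "rotation": [0, 0, -0.05], "claw": 0.1},
  {"offset": [0, 0, -0.024], "rotation": [0, 0, -0.1], "claw": 0.1},
  {"offset": [0, 0, -0.028], "rotation": [0, 0, -0.15], "claw": 0.1},
  {"offset": [0, 0, -0.028], "rotation": [0, 0, -0.1], "claw": 0.1},
  {"offset": [0, 0, -0.032], "rotation": [0, 0, -0.05], "claw": 0.1},
  {"offset": [0, 0, -0.036], "rotation": [0, 0, 0], "claw": 0.1},
  {"offset": [0, 0, -0.04], "rotation": [0, 0, 0.05], "claw": 0.1},
  {"offset": [0, 0, -0.044], "rotation": [0, 0, 0.1], "claw": 0.1},
  {"offset": [0, 0, -0.048], "rotation": [0, 0, 0.15], "claw": 0.1},
  {"offset": [0, 0, -0.048], "rotation": [0, 0, 0.1], "claw": 0.1},
  {"offset": [0, 0, -0.052], "rotation": [0, 0, 0.05], "claw": 0.1},
  {"offset": [0, 0, -0.056], "rotation": [0, 0, 0], "claw": 0.1},
], force=55)

```text
clock: 11.95
tcp_pos: [0.5172, 0.2154, 0.0324]
orientation: [1.795, 2.578, 0.0]
contact_force: [1.3, -1.2, -6.7]
grip_width: 0.0287
gripper_force: 55.2
```

```bash
cat > c.py <<'E'
from h import *
go(.518,.2155,.03,20.)
print(get_obs()['moment'])
W=cloud(grab_frame('scene'))
X,Y,Z=W[...,0],W[...,1],W[...,2]
for nm,c,lo,hi,rr in(('short',(.573,.065),.069,.082,.03),('bar',(.545,.139),.084,.098,.035)):
    m=(np.hypot(X-c[0],Y-c[1])<rr)&(Z>lo)&(Z<hi)
    p=np.c_[X[m],Y[m]].astype(np.float32)*1000
    if m.sum()>5: print(nm,m.sum(),np.median(Z[m]).round(4),p.mean(0).round(1),cv2.minAreaRect(p))
p=W[(abs(Z-.046)<.006)&(abs(X-.545)<.1)&(abs(Y-.14)<.14)];d=np.c_[p[:,:2]-[.545,.14],np.ones(len(p))]
print('case top plane',np.linalg.lstsq(d,p[:,2],rcond=None)[0].round(4),len(p))
E
python3 c.py
```

```text
yaw 20.32 off [-0.002  0.005  0.016] rot [0.0001 0.0001 0.0028] j [-0.83  0.53  0.42  1.98 -0.33  0.69  0.15] t 11.95
[ 0.06281574 -0.18767975 -0.12695374]
short 125 0.0759 [572.5  64.5] ((573.667724609375, 65.86575317382812), (36.13176727294922, 32.502113342285156), 47.58090591430664)
bar 73 0.0907 [545.4 139.5] ((546.7916870117188, 140.88623046875), (44.575687408447266, 12.66480541229248), 24.2540225982666)
case top plane [0.0093 0.0037 0.0478] 1645
```

The case is flat and unmoved; the lens is up about 7–8 mm. I repeat.

Emit:
drive_tool([
  {"offset": [0, 0, 0], "rotation": [0, 0, -0.05], "claw": 0.1},
  {"offset": [0, 0, -0.004], "rotation": [0, 0, -0.1], "claw": 0.1},
  {"offset": [0, 0, -0.008], "rotation": [0, 0, -0.15], "claw": 0.1},
  {"offset": [0, 0, -0.008], "rotation": [0, 0, -0.1], "claw": 0.1},
  {"offset": [0, 0, -0.012], "rotation": [0, 0, -0.05], "claw": 0.1},
  {"offset": [0, 0, -0.016], "rotation": [0, 0, 0], "claw": 0.1},
  {"offset": [0, 0, -0.02], "rotation": [0, 0, 0.05], "claw": 0.1},
  {"offset": [0, 0, -0.024], "rotation": [0, 0, 0.1], "claw": 0.1},
  {"offset": [0, 0, -0.028], "rotation": [0, 0, 0.15], "claw": 0.1},
  {"offset": [0, 0, -0.028], "rotation": [0, 0, 0.1], "claw": 0.1},
  {"offset": [0, 0, -0.032], "rotation": [0, 0, 0.05], "claw": 0.1},
  {"offset": [0, 0, -0.036], "rotation": [0, 0, 0], "claw": 0.1},
  {"offset": [0, 0, -0.04], "rotation": [0, 0, -0.05], "claw": 0.1},
  {"offset": [0, 0, -0.044], "rotation": [0, 0, -0.1], "claw": 0.1},
  {"offset": [0, 0, -0.048], "rotation": [0, 0, -0.15], "claw": 0.1},
  {"offset": [0, 0, -0.048], "rotation": [0, 0, -0.1], "claw": 0.1},
  {"offset": [0, 0, -0.052], "rotation": [0, 0, -0.05], "claw": 0.1},
  {"offset": [0, 0, -0.056], "rotation": [0, 0, 0], "claw": 0.1},
])

```text
clock: 13.5
tcp_pos: [0.5171, 0.2149, 0.0408]
orientation: [-1.81, -2.567, 0.0]
contact_force: [0.9, -0.2, -6.6]
grip_width: 0.0285
gripper_force: 55.3
```

Emit:
drive_tool([
  {"offset": [0, 0, 0], "rotation": [0, 0, 0.05], "claw": 0.1},
  {"offset": [0, 0, -0.004], "rotation": [0, 0, 0.1], "claw": 0.1},
  {"offset": [0, 0, -0.008], "rotation": [0, 0, 0.15], "claw": 0.1},
  {"offset": [0, 0, -0.008], "rotation": [0, 0, 0.1], "claw": 0.1},
  {"offset": [0, 0, -0.012], "rotation": [0, 0, 0.05], "claw": 0.1},
  {"offset": [0, 0, -0.016], "rotation": [0, 0, 0], "claw": 0.1},
  {"offset": [0, 0, -0.02], "rotation": [0, 0, -0.05], "claw": 0.1},
  {"offset": [0, 0, -0.024], "rotation": [0, 0, -0.1], "claw": 0.1},
  {"offset": [0, 0, -0.028], "rotation": [0, 0, -0.15], "claw": 0.1},
  {"offset": [0, 0, -0.028], "rotation": [0, 0, -0.1], "claw": 0.1},
  {"offset": [0, 0, -0.032], "rotation": [0, 0, -0.05], "claw": 0.1},
  {"offset": [0, 0, -0.036], "rotation": [0, 0, 0], "claw": 0.1},
  {"offset": [0, 0, -0.04], "rotation": [0, 0, 0.05], "claw": 0.1},
  {"offset": [0, 0, -0.044], "rotation": [0, 0, 0.1], "claw": 0.1},
  {"offset": [0, 0, -0.048], "rotation": [0, 0, 0.15], "claw": 0.1},
  {"offset": [0, 0, -0.048], "rotation": [0, 0, 0.1], "claw": 0.1},
  {"offset": [0, 0, -0.052], "rotation": [0, 0, 0.05], "claw": 0.1},
  {"offset": [0, 0, -0.056], "rotation": [0, 0, 0], "claw": 0.1},
])

```text
clock: 15.0
tcp_pos: [0.5167, 0.2151, 0.0489]
orientation: [-1.797, -2.576, 0.002]
contact_force: [0.4, -0.8, -7.5]
grip_width: 0.029
gripper_force: 55.4
```

```bash
python3 c.py
```

```text
yaw 20.19 off [-0.001  0.009  0.126] rot [-0.0005  0.0001  0.0017] j [-0.84  0.51  0.43  1.98 -0.31  0.72  0.13] t 15.0
[ 0.02833278 -0.10750549 -0.14767237]
short 125 0.0753 [572.6  64.7] ((573.4591064453125, 65.66328430175781), (34.740821838378906, 32.453269958496094), 47.350704193115234)
bar 73 0.091 [545.  139.2] ((546.1386108398438, 140.68453979492188), (44.14760971069336, 12.626312255859375), 23.383310317993164)
case top plane [0.0091 0.0021 0.0477] 1655
```

Still flat; about 24 mm out. Two more.

Emit:
drive_tool([
  {"offset": [0, 0, 0], "rotation": [0, 0, -0.05], "claw": 0.1},
  {"offset": [0, 0, -0.004], "rotation": [0, 0, -0.1], "claw": 0.1},
  {"offset": [0, 0, -0.008], "rotation": [0, 0, -0.15], "claw": 0.1},
  {"offset": [0, 0, -0.008], "rotation": [0, 0, -0.1], "claw": 0.1},
  {"offset": [0, 0, -0.012], "rotation": [0, 0, -0.05], "claw": 0.1},
  {"offset": [0, 0, -0.016], "rotation": [0, 0, 0], "claw": 0.1},
  {"offset": [0, 0, -0.02], "rotation": [0, 0, 0.05], "claw": 0.1},
  {"offset": [0, 0, -0.024], "rotation": [0, 0, 0.1], "claw": 0.1},
  {"offset": [0, 0, -0.028], "rotation": [0, 0, 0.15], "claw": 0.1},
  {"offset": [0, 0, -0.028], "rotation": [0, 0, 0.1], "claw": 0.1},
  {"offset": [0, 0, -0.032], "rotation": [0, 0, 0.05], "claw": 0.1},
  {"offset": [0, 0, -0.036], "rotation": [0, 0, 0], "claw": 0.1},
  {"offset": [0, 0, -0.04], "rotation": [0, 0, -0.05], "claw": 0.1},
  {"offset": [0, 0, -0.044], "rotation": [0, 0, -0.1], "claw": 0.1},
  {"offset": [0, 0, -0.048], "rotation": [0, 0, -0.15], "claw": 0.1},
  {"offset": [0, 0, -0.048], "rotation": [0, 0, -0.1], "claw": 0.1},
  {"offset": [0, 0, -0.052], "rotation": [0, 0, -0.05], "claw": 0.1},
  {"offset": [0, 0, -0.056], "rotation": [0, 0, 0], "claw": 0.1},
])

```text
clock: 16.55
tcp_pos: [0.5165, 0.2149, 0.0573]
orientation: [-1.812, -2.565, 0.002]
contact_force: [-0.6, -0.6, -7.7]
grip_width: 0.0285
gripper_force: 55.3
```

Emit:
drive_tool([
  {"offset": [0, 0, 0], "rotation": [0, 0, 0.05], "claw": 0.1},
  {"offset": [0, 0, -0.004], "rotation": [0, 0, 0.1], "claw": 0.1},
  {"offset": [0, 0, -0.008], "rotation": [0, 0, 0.15], "claw": 0.1},
  {"offset": [0, 0, -0.008], "rotation": [0, 0, 0.1], "claw": 0.1},
  {"offset": [0, 0, -0.012], "rotation": [0, 0, 0.05], "claw": 0.1},
  {"offset": [0, 0, -0.016], "rotation": [0, 0, 0], "claw": 0.1},
  {"offset": [0, 0, -0.02], "rotation": [0, 0, -0.05], "claw": 0.1},
  {"offset": [0, 0, -0.024], "rotation": [0, 0, -0.1], "claw": 0.1},
  {"offset": [0, 0, -0.028], "rotation": [0, 0, -0.15], "claw": 0.1},
  {"offset": [0, 0, -0.028], "rotation": [0, 0, -0.1], "claw": 0.1},
  {"offset": [0, 0, -0.032], "rotation": [0, 0, -0.05], "claw": 0.1},
  {"offset": [0, 0, -0.036], "rotation": [0, 0, 0], "claw": 0.1},
  {"offset": [0, 0, -0.04], "rotation": [0, 0, 0.05], "claw": 0.1},
  {"offset": [0, 0, -0.044], "rotation": [0, 0, 0.1], "claw": 0.1},
  {"offset": [0, 0, -0.048], "rotation": [0, 0, 0.15], "claw": 0.1},
  {"offset": [0, 0, -0.052], "rotation": [0, 0, 0.1], "claw": 0.1},
  {"offset": [0, 0, -0.056], "rotation": [0, 0, 0.05], "claw": 0.1},
  {"offset": [0, 0, -0.06], "rotation": [0, 0, 0], "claw": 0.1},
])

```text
clock: 18.05
tcp_pos: [0.5176, 0.2155, 0.0672]
orientation: [1.8, 2.575, 0.001]
contact_force: [0.1, 0.1, -1.7]
grip_width: 0.0285
gripper_force: 55.8
```

```bash
python3 c.py
```

```text
yaw 20.1 off [-0.001  0.002  0.248] rot [ 0.0004 -0.0001  0.0008] j [-0.85  0.48  0.44  1.97 -0.29  0.76  0.12] t 18.05
[-0.03269174 -0.02447243 -0.01051098]
short 126 0.0756 [572.3  64.7] ((574.00244140625, 66.24478149414062), (37.13965606689453, 32.480934143066406), 47.23378372192383)
bar 72 0.0909 [544.1 139.2] ((544.9656372070312, 140.2305908203125), (42.79327392578125, 11.625411987304688), 24.993240356445312)
case top plane [0.0079 0.0011 0.0477] 1686
```

Lens is free: the force is only its weight, about 1.7 N, and the case stayed put. I lift clear and check the lens in hand.

Emit:
drive_tool([
  {"offset": [0, 0, -0.05], "rotation": [0, 0, 0], "claw": 0.1},
  {"offset": [0, 0, -0.15], "rotation": [0, 0, 0], "claw": 0.1},
  {"offset": [0, 0, -0.3], "rotation": [0, 0, 0], "claw": 0.1},
  {"offset": [0, 0, -0.45], "rotation": [0, 0, 0], "claw": 0.1},
  {"offset": [0, 0, -0.6], "rotation": [0, 0, 0], "claw": 0.1},
  {"offset": [0, 0, -0.7], "rotation": [0, 0, 0], "claw": 0.1},
  {"offset": [0, 0, -0.7], "rotation": [0, 0, 0], "claw": 0.1},
])

```text
clock: 18.68
tcp_pos: [0.5197, 0.2161, 0.1757]
orientation: [1.807, 2.568, 0.01]
contact_force: [0.3, 0.9, -1.4]
grip_width: 0.0285
gripper_force: 55.8
```

Emit:
drive_tool([
  {"offset": [-0.15, 0.03, 0], "rotation": [0, 0, 0], "claw": 0.1},
  {"offset": [-0.35, 0.07, 0], "rotation": [0, 0, 0], "claw": 0.1},
  {"offset": [-0.55, 0.11, 0], "rotation": [0, 0, 0], "claw": 0.1},
  {"offset": [-0.75, 0.15, 0], "rotation": [0, 0, 0.04], "claw": 0.1},
  {"offset": [-0.95, 0.2, 0], "rotation": [0, 0, 0.08], "claw": 0.1},
  {"offset": [-0.95, 0.2, 0], "rotation": [0, 0, 0.12], "claw": 0.1},
])

```text
clock: 19.18
tcp_pos: [0.5969, 0.0839, 0.1719]
orientation: [2.112, 2.32, -0.002]
contact_force: [0.6, -1.8, -0.6]
grip_width: 0.0289
gripper_force: 55.8
```

```bash
python3 -c "
from h import *
print(get_obs()['tcp_pos']);go(.546,-.208,.172,-20)"
```

```text
[0.59693634 0.08387352 0.17189804]
yaw 5.36 off [-1.906 -0.52   0.006] rot [0.0014 0.0017 0.2213] j [-0.7   0.43  0.6   1.79 -0.28  1.    0.1 ] t 19.1833
```

Emit:
drive_tool([
  {"offset": [-0.2, -0.05, 0], "rotation": [0, 0, 0.04], "claw": 0.1},
  {"offset": [-0.4, -0.1, 0], "rotation": [0, 0, 0.08], "claw": 0.1},
  {"offset": [-0.6, -0.16, 0], "rotation": [0, 0, 0.12], "claw": 0.1},
  {"offset": [-0.8, -0.21, 0], "rotation": [0, 0, 0.16], "claw": 0.1},
  {"offset": [-0.95, -0.26, 0], "rotation": [0, 0, 0.2], "claw": 0.1},
  {"offset": [-0.95, -0.26, 0], "rotation": [0, 0, 0.22], "claw": 0.1},
])

```text
clock: 19.68
tcp_pos: [0.5692, -0.0612, 0.1717]
orientation: [2.57, 1.804, -0.003]
contact_force: [0.2, -1.1, -0.5]
grip_width: 0.0285
gripper_force: 55.8
```

```bash
python3 -c "
from h import *
print(get_obs()['tcp_pos']);go(.546,-.208,.172,-20)"
```

```text
[ 0.56920969 -0.061179    0.17173416]
yaw -19.87 off [-0.973  0.187  0.001] rot [0.0001 0.0012 0.0011] j [-0.57  0.41  0.74  1.87 -0.32  0.99 -0.04] t 19.6833
```

Emit:
drive_tool([
  {"offset": [-0.2, 0.04, 0], "rotation": [0, 0, 0], "claw": 0.1},
  {"offset": [-0.4, 0.08, 0], "rotation": [0, 0, 0], "claw": 0.1},
  {"offset": [-0.6, 0.12, 0], "rotation": [0, 0, 0], "claw": 0.1},
  {"offset": [-0.8, 0.16, 0], "rotation": [0, 0, 0], "claw": 0.1},
  {"offset": [-0.97, 0.187, 0], "rotation": [0, 0, 0], "claw": 0.1},
  {"offset": [-0.97, 0.187, 0], "rotation": [0, 0, 0], "claw": 0.1},
  {"offset": [-0.97, 0.187, 0], "rotation": [0, 0, 0], "claw": 0.1},
  {"offset": [-0.97, 0.187, 0], "rotation": [0, 0, 0], "claw": 0.1},
])

```text
clock: 20.35
tcp_pos: [0.5506, -0.2003, 0.1712]
orientation: [-2.557, -1.823, 0.0]
contact_force: [-0.3, 0.8, -1.5]
grip_width: 0.0287
gripper_force: 55.8
```

```bash
python3 - <<'E'
from h import *
go(.546,-.208,.022,-20)
g=grab_frame('scene');S=cloud(g);c=get_obs()['tcp_pos'];print(c)
m=(np.hypot(S[...,0]-c[0],S[...,1]-c[1])<.03)&(S[...,2]>.08)
v,u=np.where(m);print('lowest z',np.sort(S[m][:,2])[:15].round(3))
for a in np.arange(.12,.24,.006):
    k=m&(abs(S[...,2]-a)<.003)
    if k.any(): print(a.round(3),k.sum(),S[k].mean(0).round(4))
hs=cv2.cvtColor(g['frame'],cv2.COLOR_RGB2HSV)
save('pics/b.png',g['frame'][120:330,300:500],2.8)
E
```

```text
yaw -19.03 off [-0.059 -0.011  0.994] rot [-0.0005 -0.0003  0.0085] j [-0.32  0.43  0.74  1.84 -0.34  1.01  0.24] t 20.35
[ 0.55086854 -0.19961016  0.17120087]
lowest z [0.153 0.155 0.155 0.155 0.155 0.156 0.156 0.156 0.156 0.157 0.158 0.158
 0.158 0.158 0.158]
0.15 1 [ 0.5409 -0.197   0.153 ]
0.156 15 [ 0.5424 -0.2008  0.1567]
0.162 18 [ 0.5441 -0.2047  0.1618]
0.168 14 [ 0.542  -0.2013  0.1673]
0.174 14 [ 0.5411 -0.204   0.1728]
0.18 1 [ 0.5405 -0.2058  0.1776]
0.192 2 [ 0.5305 -0.1872  0.1945]
0.198 114 [ 0.5429 -0.2082  0.1993]
0.204 68 [ 0.5429 -0.208   0.2023]
0.21 18 [ 0.5464 -0.2085  0.2111]
0.216 28 [ 0.5447 -0.2076  0.2161]
0.222 35 [ 0.5433 -0.2049  0.2219]
0.228 36 [ 0.5454 -0.2072  0.2277]
0.234 34 [ 0.5414 -0.2054  0.2339]
```

View pics/b.png

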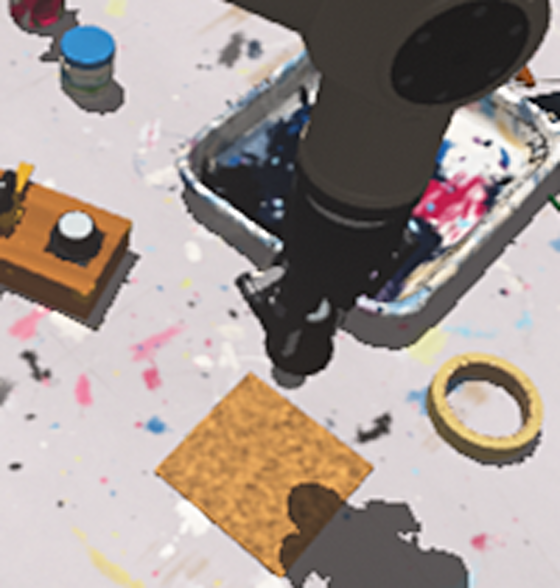

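The lens hangs upright with its foot at z≈0.152; the flange and barrel show at (290,350)–(290,380), above the mat. I lower it.

Emit:
drive_tool([
  {"offset": [-0.04, -0.01, 0.15], "rotation": [0, 0, 0], "claw": 0.1},
  {"offset": [-0.05, -0.01, 0.35], "rotation": [0, 0, 0], "claw": 0.1},
  {"offset": [-0.05, -0.01, 0.55], "rotation": [0, 0, 0], "claw": 0.1},
  {"offset": [-0.05, -0.01, 0.7], "rotation": [0, 0, 0], "claw": 0.1},
  {"offset": [-0.05, -0.01, 0.82], "rotation": [0, 0, 0], "claw": 0.1},
  {"offset": [-0.05, -0.01, 0.9], "rotation": [0, 0, 0], "claw": 0.1},
  {"offset": [-0.05, -0.01, 0.92], "rotation": [0, 0, 0], "claw": 0.1},
  {"offset": [-0.05, -0.01, 0.92], "rotation": [0, 0, 0], "claw": 0.1},
  {"offset": [-0.05, -0.01, 0.92], "rotation": [0, 0, 0], "claw": 0.1},
])

```text
clock: 21.15
tcp_pos: [0.5477, -0.2075, 0.0346]
orientation: [2.555, 1.826, 0.001]
contact_force: [0.4, -0.4, -1.1]
grip_width: 0.0289
gripper_force: 55.8
```

```bash
python3 - <<'E'
from h import *
o=get_obs();print(o['tcp_pos'],o['contact_force']);go(.546,-.208,.023,-20)
S=cloud(grab_frame('scene'));c=o['tcp_pos']
m=(np.hypot(S[...,0]-c[0],S[...,1]-c[1])<.04)
for a in np.arange(.0,.06,.004):
    k=m&(abs(S[...,2]-a)<.002)
    if k.any(): print(a.round(3),k.sum(),S[k].mean(0).round(4))
E
```

```text
[ 0.54773651 -0.20751882  0.03456071] [ 0.36481724 -0.3787725  -1.14492841]
yaw -18.89 off [-0.007 -0.01   0.077] rot [ 0.0006 -0.0001  0.0097] j [-0.2   0.61  0.61  1.93 -0.5   0.75  0.38] t 21.15
0.0 2 [ 0.5338 -0.2198  0.0015]
0.004 261 [ 0.5395 -0.2122  0.0048]
0.008 246 [ 0.5383 -0.212   0.0071]
0.012 2 [ 0.5308 -0.2282  0.0113]
0.016 3 [ 0.5465 -0.2121  0.017 ]
0.02 8 [ 0.5406 -0.2109  0.0201]
0.024 7 [ 0.5394 -0.2089  0.0241]
0.028 9 [ 0.5399 -0.21    0.0284]
0.032 5 [ 0.5377 -0.2089  0.0321]
0.036 2 [ 0.5379 -0.2109  0.035 ]
0.056 1 [ 0.5334 -0.1866  0.0578]
```

Emit:
drive_tool([
  {"offset": [0, 0, 0.02], "rotation": [0, 0, 0], "claw": 0.1},
  {"offset": [0, 0, 0.035], "rotation": [0, 0, 0], "claw": 0.1},
  {"offset": [0, 0, 0.05], "rotation": [0, 0, 0], "claw": 0.1},
  {"offset": [0, 0, 0.06], "rotation": [0, 0, 0], "claw": 0.1},
  {"offset": [0, 0, 0.065], "rotation": [0, 0, 0], "claw": 0.1},
  {"offset": [0, 0, 0.065], "rotation": [0, 0, 0], "claw": 0.1},
  {"offset": [0, 0, 0.065], "rotation": [0, 0, 0], "claw": 0.1},
])

```text
clock: 21.78
tcp_pos: [0.5468, -0.2077, 0.024]
orientation: [-2.556, -1.826, 0.0]
contact_force: [-0.6, 0.1, -1.0]
grip_width: 0.0285
gripper_force: 55.8
```

Emit:
drive_tool([
  {"offset": [0, 0, 0.004], "rotation": [0, 0, 0], "claw": 0.1},
  {"offset": [0, 0, 0.007], "rotation": [0, 0, 0], "claw": 0.1},
  {"offset": [0, 0, 0.007], "rotation": [0, 0, 0], "claw": 0.1},
])

```text
clock: 22.03
tcp_pos: [0.547, -0.2078, 0.0235]
orientation: [-2.556, -1.826, -0.001]
contact_force: [-2.4, 1.3, 4.6]
grip_width: 0.0285
gripper_force: 56.5
```

Contact: force is now +4.6 N. I release gently, part way first, then open and rise.

Emit:
drive_tool([
  {"offset": [0, 0, 0], "rotation": [0, 0, 0], "claw": 0.4},
  {"offset": [0, 0, 0], "rotation": [0, 0, 0], "claw": 0.45},
  {"offset": [0, 0, 0], "rotation": [0, 0, 0], "claw": 0.6},
  {"offset": [0, 0, 0], "rotation": [0, 0, 0], "claw": 0.75},
  {"offset": [0, 0, 0], "rotation": [0, 0, 0], "claw": 0.75},
  {"offset": [0, 0, 0], "rotation": [0, 0, 0], "claw": 0.75},
  {"offset": [0, 0, -0.1], "rotation": [0, 0, 0], "claw": 0.75},
  {"offset": [0, 0, -0.25], "rotation": [0, 0, 0], "claw": 0.75},
  {"offset": [0, 0, -0.45], "rotation": [0, 0, 0], "claw": 0.75},
  {"offset": [0, 0, -0.65], "rotation": [0, 0, 0], "claw": 0.75},
  {"offset": [0, 0, -0.85], "rotation": [0, 0, 0], "claw": 0.75},
  {"offset": [0, 0, -0.85], "rotation": [0, 0, 0], "claw": 0.75},
  {"offset": [0, 0, -0.85], "rotation": [0, 0, 0], "claw": 0.75},
])

```text
clock: 23.12
tcp_pos: [0.5481, -0.208, 0.1521]
orientation: [2.554, 1.825, 0.004]
contact_force: [0.2, 1.2, -1.2]
grip_width: 0.0642
gripper_force: 0.0
```

```bash
python3 - <<'E'
from h import *
print(get_obs()['tcp_pos'])
g=grab_frame('scene');save('pics/f.png',g['frame'][100:340,200:520],2)
W=wcloud(grab_frame('wrist'));c=(.546,-.208)
m=(np.hypot(W[...,0]-c[0],W[...,1]-c[1])<.04)&(W[...,2]>.09)&(W[...,2]<.106);p=np.c_[W[m][:,0],W[m][:,1]].astype(np.float32)*1000
print(m.sum(),np.median(W[m][:,2]),cv2.minAreaRect(p))
E
python3 c.py|tail -3
```

```text
[ 0.54810379 -0.20796921  0.15208775]
1158 0.0994497350253435 ((547.717529296875, -207.10897827148438), (30.06843376159668, 30.084590911865234), 72.04142761230469)
short 124 0.0758 [572.5  64.7] ((573.435791015625, 65.6873779296875), (37.324546813964844, 32.41635513305664), 47.25986862182617)
bar 72 0.0918 [543.9 138.9] ((545.12353515625, 140.5829620361328), (45.532073974609375, 13.410721778869629), 24.645965576171875)
case top plane [0.0084 0.0001 0.0476] 1838
```

View pics/f.png

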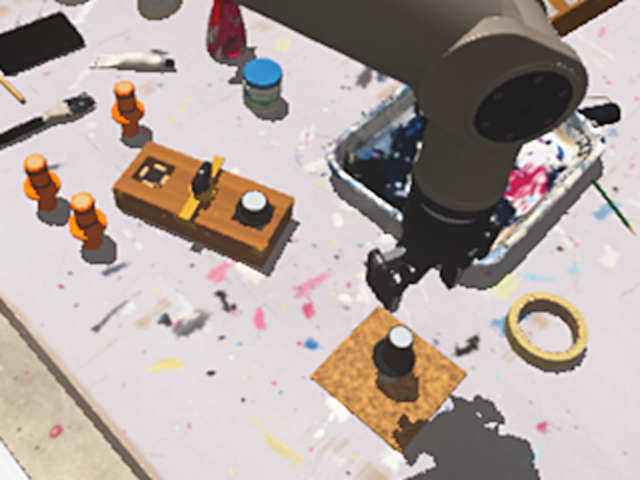

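The lens stands upright on the mat at (397,355), its top at 99 mm (4 + 95). The keeper is across the empty cutout end, the short lens is still seated, and nothing is touched.

```bash
python3 -c "
from h import *
print(hand_in())"
```

```text
the job is handed in; nothing more can be done
None
```

The long lens stands upright, barrel down, on the cork mat; the keeper is turned across the case, the short lens is still seated, the case lies flat (it turned about 1° and its far end moved about 3 mm while I turned the keeper), and the job was handed in at about 23 s.

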